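# Open the spin-stand guard with a sagging barrel bolt and hold its gate ajar

### The job

First press the spin stand's red brake pedal right down to its stop and let it come back up. Then draw the guard gate's barrel bolt by its red knob, lifting the sagging bolt over the bent lip of its keeper as you pull rather than forcing it, and pull the gate towards the robot until its free edge stands about a hand's width (roughly 90 mm) open. The gate springs shut, so finish while still holding it there by the bolt or the gate; leave the tub, the bottle and the ring gear alone.

Things in the scene. Friction and masses are not known exactly. Their poses are not given: they have to be found in the camera images.
- pedal_base: Grey fixed base plate of the brake pedal, 200 x 100 x 10 mm, screwed to the bench, on the left or the right of the guard cage. Origin: centre of its underside. x runs from heel (hinge) to toe (raised end), y across, z up.
- pedal_pad (a point): Press point: top of the red pedal plate (160 x 78 x 8 mm, black rubber ribs), on its centreline, 130 mm from the heel hinge and 30 mm from the toe edge. About 64 mm above the bench at rest, about 32 mm at the stop. It moves with the pedal.
- pedal (a joint): Pedal angle in rad: 0 = up (plate slopes up 0.30 rad towards the toe), 0.26 = at its hard stop. A spring returns it; at the press point it takes about 4 N to start and 8.5 N to reach the stop, pushing straight down.
- cage: Fixed, open-topped guard cage of yellow posts and steel wire round an aluminium rotor, base 330 (x) x 350 (y) mm, 212 mm high. Origin: centre of its underside. The gate is its -x side, towards the robot; x points to its back, y along the front from keeper post to hinge post, z up.
- keeper: Bent steel bracket, about 36 x 32 x 75 mm, on the front of the cage's -y post. Origin and axes are the cage's; there its lip is at x -182, y -141 mm, top edge at z 157 mm. The lip stands in the way of the bolt's hooked end; a front cheek keeps the gate shut while the bolt is in.
- gate_hinge (a point): Point on the gate's vertical hinge axis, at the cage's +y front post, 225 mm above the bench. Fixed to the cage.
- gate_leaf: The yellow-framed wire gate leaf, 258 mm wide, 18 mm thick, its top 198 mm above the bench. Origin on the hinge axis at bench height; with the gate shut its axes are the cage's, and the leaf runs along its own -y to its free edge 258 mm from the hinge. Carries the bolt on its front (-x) face.
- gate (a joint): Gate angle in rad: 0 = shut, grows as the free edge swings towards the robot (clockwise seen from above), up to 1.2. A spring closes it: pulling at the drawn bolt's knob takes about 2 N at first, about 4 N at 0.35 rad. 0.35 rad puts the free edge about 90 mm open.
- bolt_knob (a point): Centre of the red ball knob (28 mm diameter) on a 12 mm upright post, 65 mm above the bolt's rod; grip it from above. Bolt in and sagging: 230 mm above the bench, 35 mm in front of the hinge axis, about 225 mm from it along -y, 32 mm above the gate's top. The rod is 12 mm thick and ends in a steel hook block reaching 22 mm below its axis.
- bolt (a joint): Bolt travel in m along the gate towards the hinge (leaf's +y): 0 = fully in, 0.055 = fully drawn. Stiff to slide (about 1.5 N), stays where it is left. Sagging, it is stopped by the keeper's lip after at most about 10 mm; lifted, the hook passes over the lip, and the gate is free from 0.036 on.
- bolt_lift (a joint): Height in m that the bolt (with its knob) is lifted straight up in its loose guides: 0 = sagging, 0.024 = top of the guides. At least 0.016 is needed to pass over the lip. It falls back under its own weight (about 2.5 N) when let go.
- tub: Open white plastic tub, 90 mm across, 90 mm high, loose bystander. Origin: centre of its underside.
- bottle: White bottle with a blue cap, 70 mm across, 200 mm high, loose bystander. Origin: centre of its underside.
- ring_gear: Dark steel ring, 110 mm across, 76 mm bore, 20 mm thick, lying flat, loose bystander. Origin: centre of its underside.
Not all that is in view belongs to the job. What is shaped like the pedal_base but purple is not meant.

How it is judged (in metres and radians):
On the way, in this order (a step that is already met when the one before it is completed fails the run):
1. the brake pedal is pressed down to its stop (value of joint pedal above 0.235 rad), for 0.1 s.
2. the pedal has come back up, with the gate still bolted (value of joint pedal below 0.05 rad and value of joint bolt below 0.015 m), for 0.1 s.
3. the bolt is lifted and drawn past the lip of the keeper (value of joint bolt above 0.034 m), for 0.1 s.
At the end, for the whole second after the job is handed in: The gate is held still at 0.22 to 0.52 rad (free edge about 55 to 130 mm open; slower than 0.08 rad/s), the fingers pressing on the gate or its bolt with more than 0.5 N, and the pedal is back up (below 0.05 rad) and the bolt still drawn (above 34 mm) (value of joint gate between 0.22 and 0.52 rad and not (velocity of joint gate above 0.08 rad/s) and not (velocity of joint gate below -0.08 rad/s) and contact force between the fingers and gate_leaf above 0.5 N and value of joint pedal below 0.05 rad and value of joint bolt above 0.034 m); the arm keeps its last pose, push and grip.
It fails at once if the bolt is forced against the keeper (over 30 N) (contact force between gate_leaf and keeper above 30 N).
It fails at once if the tub is moved more than 30 mm or tipped (distance of tub from where it was at the start of the episode above 0.03 m or angle between tub's own z axis and vertical above 0.4 rad).
It fails at once if the bottle is moved more than 30 mm or tipped (distance of bottle from where it was at the start of the episode above 0.03 m or angle between bottle's own z axis and vertical above 0.4 rad).
It fails at once if the ring gear is moved more than 30 mm (distance of ring_gear from where it was at the start of the episode above 0.03 m).
It also fails if it takes over 61 s, if anything falls off the work surface, if the arm or the gripper's body presses on something with over 40 N, if the wrist force passes 120 N, or if a joint passes its speed limit or range.

### The arm

A 6-joint arm with a two-finger parallel gripper is mounted at the origin on the work surface. World frame = base frame: x ahead of the robot, y to its left, z up, the work surface at z = 0. Lengths are in mm, angles in rad, forces in N, time in s.
With the tool pointing down it reaches from about 300 to 775 mm from the base axis. Payload 14.6 kg.
Tool frame: the origin (TCP) lies midway between the tips of the shut fingers; the grasp point (between the pads) lies manip.grasp_offset behind it (manip.grasp_offset is the distance from the TCP to the grasp point, in mm); z points along the fingers, y is the direction in which the jaws open and shut (so a half turn about z gives the same grasp; the last joint's range is limited). The gripper opens to 94 mm and grips with 3 to 60 N. Pads are 16 mm wide; open, the fingers measure 119 mm over their backs; the gripper's body (75 mm by 177 mm) begins 78 mm behind the grasp point.
Start: joints at [-1.265, 0.3, 1.521, -0, 1.321, -0.067], TCP at [200.316, -512.214, 205.446] pointing down, gripper open.
Joint ranges: [-3.03, 3.03], [-0.79, 2.21], [0.23, 2.52], [-1.04, 4.18], [0, 3.07], [-2.55, 2.55]. Speed limits (rad/s): [2.22, 2.22, 2.57, 3.14, 3.14, 3.14].

### API

Orientations are given as [roll, pitch, yaw] about the fixed x, y, z axes, in that order (R = Rz(yaw) Ry(pitch) Rx(roll)).
In Python, from cell import monitor, vision, order, manip gives the robot as it stands.
- The arm moves only by the shell command python3 -m jog 'ROWS' [FORCE]. ROWS is JSON, a list of rows, each a list of 7 numbers: the shift along the tool's x, y, z in cm, then the turn, a rotation vector about the tool's x, y, z in rad, then the opening in per cent of the stroke, from 0 (shut) to 100 (fully open). In form: [[tx, ty, tz, rx, ry, rz, jaw], ...]. A call has 1 to 8 rows; each row shifts and turns the commanded pose from where the row before left it, along the tool's axes as they then stand; what a row does not reach is not made up. A row lasts 1/10 s, in which the tool goes at most 50 mm and 8.59 degrees, less where a joint would pass 70% of its speed; a pose out of reach is approached as far as the arm can. A call is refused whole if a number of a shift passes 5 or a number of a turn 0.15, either way. A call with a gripper value outside its range is refused whole. The fingers move at their own pace and stop on an object; FORCE is the grip in N (left out, the last holds). Time passes only in rows, so rows that do not move let the fingers close. It gives the time, the measured TCP pose, the force and the opening at its end, in the units of the state.
- monitor.read_state(): the state, without advancing time (a new reading comes with each control period).
- vision.camera(name): name is "scene" or "top" or "wrist"; returns a dict with "color" (384x512x3 uint8, blue, green, red), "fx", "fy", "cx", "cy" (pixels), "cam_to_world" (4x4, takes a point from camera to world coordinates); the wrist camera has in their place "tool_from_camera" (4x4, takes a point from camera to tool coordinates, whose origin is the TCP and whose axes are the flange's). Camera axes: x right, y down, z forward; pixel columns grow to the right and rows downward; lengths in mm; the calibration is good to about 2 mm. The wrist camera is an equidistant fisheye: a pixel r from the principal point sees the ray r / f radians off the axis. A picture is of the moment at which its call begins: read the wrist's pose just before it. There is no depth.
- order.sign_off(): hands the job in, once; it reports no verdict.
The state is a dict: "clock": time; "joints": joint angles; "qd": joint speeds; "effort": joint torques, N m; "eef_pos": TCP position; "eef_rot": TCP orientation; "wrist_force": force on the tool from outside, world axes, zero at the start; "moment": the same for the moment, N m; "finger_gap": finger opening in mm.
Only numpy, scipy, OpenCV 4.12 (cv2) and the standard library are available. Lean on these libraries where they do the work, as an engineer would, in place of code of your own. Each camera call takes 0.05 s, during which the arm holds its last target.

## Working session

There is one attempt and no reset: what is moved stays moved. The work goes in short steps, Python scripts to look and compute and a shell command to move; the robot and the scene stay as the last step left them, time stands still between calls to the robot, and variables do not carry over. Pictures are saved under pics/ and viewed, and the job is handed in when it is done.

```bash
mkdir -p pics; ls
python3 - <<'E'
from cell import monitor, vision, order, manip
import cv2
print(monitor.read_state()); print(manip.grasp_offset)
for n in ("scene","top","wrist"):
    c=vision.camera(n); cv2.imwrite(f"pics/{n}0.png",c["color"])
    print(n,{k:(v if k!="color" else 0) for k,v in c.items()})
E
```

```text
pics
{'clock': 0.0, 'joints': array([-1.26459717e+00,  3.00497621e-01,  1.52158407e+00, -2.77723103e-06,
        1.32069555e+00, -6.66032526e-02]), 'qd': array([-0.00046715,  0.00179293, -0.00111361,  0.00155777, -0.00074275,
        0.00027625]), 'effort': array([ 1.29954356e-04, -5.31808734e+01, -3.52736843e+01,  7.08307000e-02,
        2.43933045e-02, -8.85335999e-05]), 'eef_pos': array([ 200.23998021, -511.9706443 ,  204.87051785]), 'eef_rot': array([-3.14041051e+00, -7.61549458e-05,  3.72803057e-01]), 'wrist_force': array([-0.04731027, -0.22207929,  0.03727001]), 'moment': array([-0.02685825, -0.03401422,  0.05549313]), 'finger_gap': 94.08505263510935}
18.8
scene {'color': 0, 'fx': 441.5041719633096, 'fy': 441.5041719633096, 'cx': 254.7864395558911, 'cy': 198.87028639830734, 'cam_to_world': array([[-1.36748658e-01,  8.36195893e-01, -5.31108494e-01,
         1.40779309e+03],
       [ 9.90601385e-01,  1.13836020e-01, -7.58304528e-02,
         1.19219342e+02],
       [-2.94983604e-03, -5.36486523e-01, -8.43903732e-01,
         1.48307804e+03],
       [ 0.00000000e+00,  0.00000000e+
[... 308 characters left out ...]
3,  7.10304856e-04,
        -1.38906526e+01],
       [-1.22779734e-03, -6.17420836e-02, -9.98091382e-01,
         1.41256986e+03],
       [ 0.00000000e+00,  0.00000000e+00,  0.00000000e+00,
         1.00000000e+00]])}
wrist {'color': 0, 'fx': 297.3186396354542, 'fy': 297.3186396354542, 'cx': 257.95958827200093, 'cy': 194.79803263256943, 'tool_from_camera': array([[ 1.31612150e-03, -9.71728621e-01, -2.36096918e-01,
         6.84199862e+01],
       [ 9.99998716e-01,  1.06298519e-03,  1.19945094e-03,
        -5.24983629e-01],
       [-9.14573284e-04, -2.36098194e-01,  9.71728772e-01,
        -1.78398980e+02],
       [ 0.00000000e+00,  0.00000000e+00,  0.00000000e+00,
         1.00000000e+00]])}
```

View pics/scene0.png

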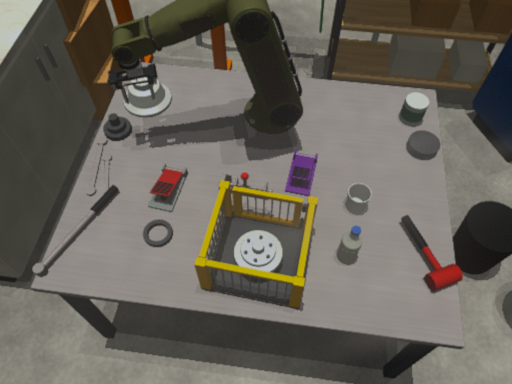

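View pics/top0.png

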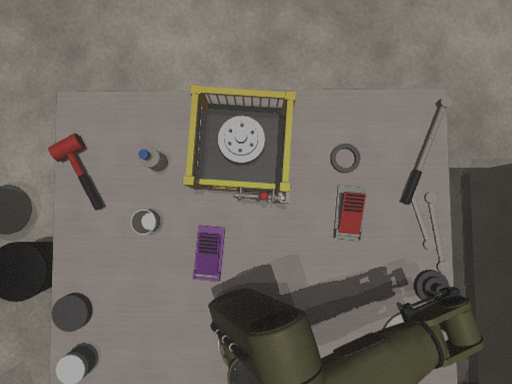

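View pics/wrist0.png

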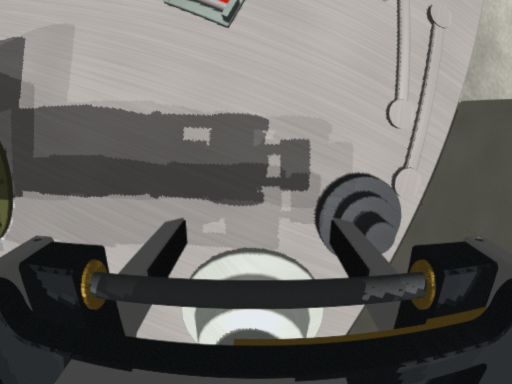

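```bash
cat > h.py <<'E'
import numpy as np, cv2
from cell import monitor, vision, manip
def ray(c,u,v):
    M=c["cam_to_world"]; d=M[:3,:3]@np.array([(u-c["cx"])/c["fx"],(v-c["cy"])/c["fy"],1]); return M[:3,3],d/np.linalg.norm(d)
def onz(c,u,v,z):
    o,d=ray(c,u,v); return o+d*(z-o[2])/d[2]
def tri(r1,r2):
    (a,d),(b,e)=r1,r2; s=np.linalg.lstsq(np.c_[d,-e],b-a,rcond=None)[0]
    p,q=a+s[0]*d,b+s[1]*e; return (p+q)/2,np.linalg.norm(p-q)
def red(img):
    h=cv2.cvtColor(img,cv2.COLOR_BGR2HSV); return (((h[...,0]<8)|(h[...,0]>172))&(h[...,1]>150)&(h[...,2]>70)).astype(np.uint8)
def grab(n): return vision.camera(n)
E
python3 - <<'E'
from h import *
for n in("scene","top"):
    c=grab(n); m=red(c["color"]); k,l,s,ce=cv2.connectedComponentsWithStats(m)
    print(n,[(s[i].tolist(),ce[i].round(1).tolist()) for i in range(1,k) if s[i][4]>8])
t=grab("top")["color"]; s=grab("scene")["color"]
def crop(im,x,y,w,h,f): return cv2.resize(im[y:y+h,x:x+w],None,fx=f,fy=f,interpolation=cv2.INTER_CUBIC)
cv2.imwrite("pics/tc.png",crop(t,180,80,200,170,4)); cv2.imwrite("pics/sc.png",crop(s,130,150,200,150,4))
E
```

```text
scene [([151, 169, 31, 27, 302], [168.8, 179.5]), ([241, 173, 7, 7, 36], [244.3, 175.7]), ([422, 246, 40, 43, 687], [442.3, 271.4])]
top [([49, 135, 34, 41, 497], [66.2, 150.9]), ([260, 192, 8, 8, 47], [263.8, 195.4]), ([339, 192, 24, 42, 476], [349.9, 219.9]), ([363, 197, 2, 10, 12], [363.4, 201.2])]
```

View pics/tc.png

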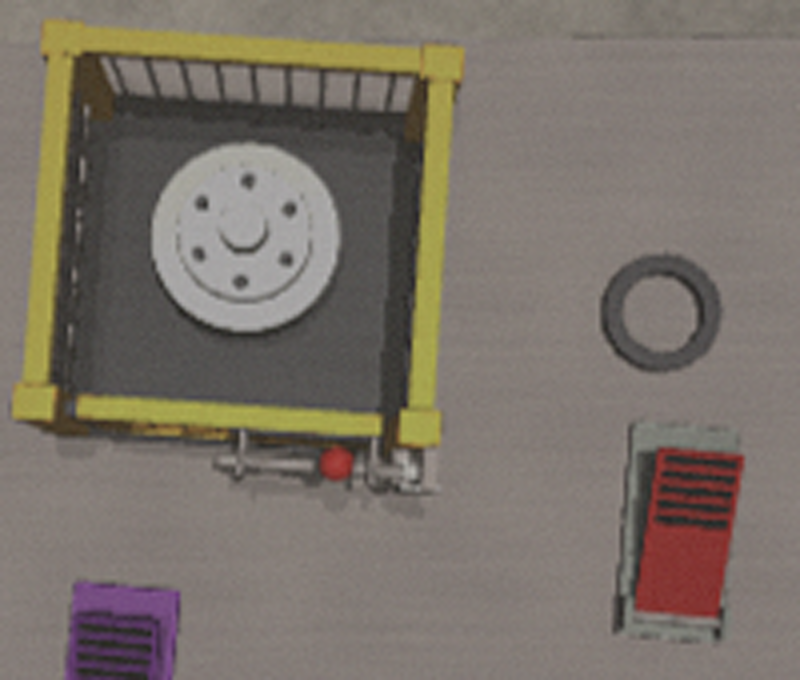

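View pics/sc.png

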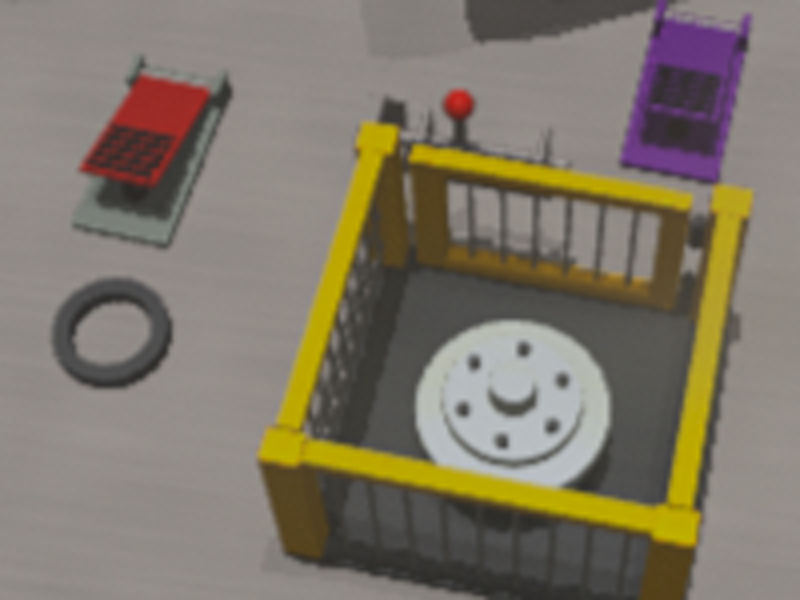

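Run:
```python
from h import *
t=grab("top"); s=grab("scene")
P=lambda u,v,z: onz(t,180+(u+.5)/4-.5,80+(v+.5)/4-.5,z)
print("knob",tri(ray(t,263.8,195.4),ray(s,244.3,175.7)))
toe=[P(655,447,73),P(744,455,73)]; heel=[P(634,612,25.6),P(720,616,25.6)]
print(toe,heel)
T=sum(toe)/2;H=sum(heel)/2; print("T",T,"H",H,"len",np.linalg.norm(T-H)); print("yaw",np.arctan2(*(T-H)[1::-1])); print("press",H+(T-H)*130/160)
c=[P(*q,212) for q in((36,401),(420,427),(64,38),(442,62))]
for x in c: print(x.round(1))
print("yaws",np.arctan2(*(c[0]-c[1])[1::-1])-np.pi/2,np.arctan2(*(c[2]-c[0])[1::-1]),np.arctan2(*(c[3]-c[1])[1::-1]))
print("centre",sum(c)/4)
print("ring",P(661,312,20))
```

```text
knob (array([531.46740203, -41.8178723 , 232.93742608]), np.float64(0.8056680386429792))
[array([ 550.60502329, -330.41938657,   73.        ]), array([ 542.76122784, -409.92593277,   73.        ])] [array([ 401.09515464, -318.78415034,   25.6       ]), array([ 396.77539063, -397.88997129,   25.6       ])]
T [ 546.68312556 -370.17265967   73.        ] H [ 398.93527263 -358.33706081   25.6       ] len 155.61577505689772
yaw -0.07993604613142387
press [ 518.98040314 -367.95348488   64.1125    ]
[584.4 199.6 212. ]
[ 560.8 -109.1  212. ]
[881.8 177.5 212. ]
[ 859.2 -131.   212. ]
yaws -0.07622082153340681 -0.0742248636937586 -0.07330503670864007
centre [721.56259498  34.22098391 212.        ]
ring [ 680.00546506 -351.46675566   20.        ]
```

```bash
python3 -m jog '[[0,0,0,0,0,0.15,0],[0,0,0,0,0,0.15,0],[0,0,0,0,0,0.148,0],[3,-1.6,0,0,0,0,0],[3,-1.6,0,0,0,0,0],[3,-1.6,0,0,0,0,0],[3,-1.6,0,0,0,0,0],[3,-1.6,0,0,0,0,0]]' 20
```

```text
clock: 1.25
eef_pos: [357.1, -443.0, 205.5]
eef_rot: [3.142, -0.0, -0.075]
wrist_force: [0.1, 0.2, 0.0]
finger_gap: 33.2
```

```bash
python3 -m jog '[[3.1,-1.7,1.5,0,0,0,0],[3.1,-1.7,2,0,0,0,0],[3.1,-1.7,2,0,0,0,0],[3.1,-1.7,2,0,0,0,0],[3.2,-1.8,2,0,0,0,0],[0,0,0,0,0,0,0]]'
python3 - <<'E'
from h import *
print(monitor.read_state()["eef_pos"])
for n in("wrist","scene","top"):
    c=grab(n)["color"]; cv2.imwrite(f"pics/{n}1.png",c)
E
```

```text
clock: 1.85
eef_pos: [519.9, -366.6, 107.0]
eef_rot: [-3.139, 0.003, -0.072]
wrist_force: [-0.6, 0.3, -0.1]
finger_gap: 0.6
[ 519.86806149 -366.61184288  106.97353901]
```

View pics/wrist1.png

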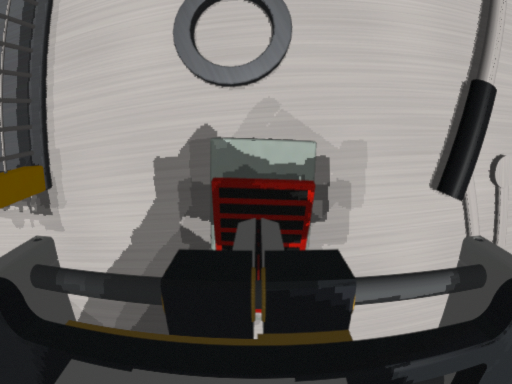

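View pics/scene1.png

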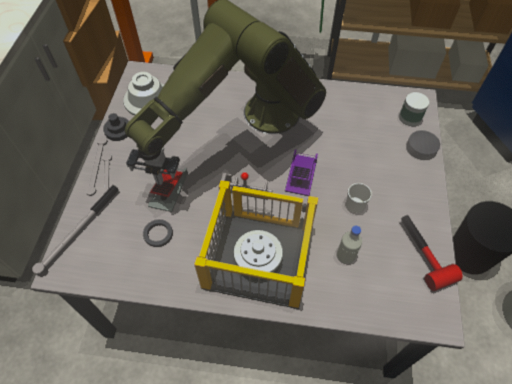

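Wrist view: the shut fingertips (258,225) are centred over the red plate (columns 213–313), with the toe edge at row 182 ahead of them. Pressing now.

```bash
python3 -m jog '[[0,0,2,0,0,0,0],[0,0,2,0,0,0,0],[0,0,1,0,0,0,0],[0,0,1,0,0,0,0],[0,0,0.5,0,0,0,0],[0,0,0.5,0,0,0,0],[0,0,0,0,0,0,0]]'; python3 -m jog '[[0,0,0.4,0,0,0,0],[0,0,0,0,0,0,0]]'
```

```text
clock: 2.7
eef_pos: [518.3, -370.3, 41.2]
eef_rot: [3.14, -0.002, -0.075]
wrist_force: [2.1, -1.6, 5.8]
finger_gap: 0.5
clock: 2.9
eef_pos: [518.5, -370.3, 37.5]
eef_rot: [3.14, -0.002, -0.075]
wrist_force: [2.4, -1.0, 6.1]
finger_gap: 0.2
```

```bash
python3 -m jog '[[0,0,0.4,0,0,0,0],[0,0,0,0,0,0,0]]'; python3 -m jog '[[0,0,0.3,0,0,0,0],[0,0,0,0,0,0,0]]'
```

```text
clock: 3.1
eef_pos: [518.7, -370.3, 33.6]
eef_rot: [3.14, -0.003, -0.075]
wrist_force: [3.1, -0.4, 7.6]
finger_gap: 0.6
clock: 3.3
eef_pos: [518.9, -370.4, 31.3]
eef_rot: [3.14, -0.003, -0.075]
wrist_force: [2.2, 1.5, 9.0]
finger_gap: 0.5
```

```bash
python3 -m jog '[[0,0,0.2,0,0,0,0],[0,0,0,0,0,0,0]]'; python3 -m jog '[[0,0,0.2,0,0,0,0],[0,0,0,0,0,0,0],[0,0,0,0,0,0,0]]'
```

```text
clock: 3.5
eef_pos: [519.1, -370.4, 30.7]
eef_rot: [3.14, -0.004, -0.075]
wrist_force: [-2.5, 4.3, 21.9]
finger_gap: 0.4
clock: 3.8
eef_pos: [519.2, -370.5, 30.1]
eef_rot: [3.139, -0.004, -0.075]
wrist_force: [-7.6, 8.5, 34.8]
finger_gap: 0.5
```

Force jumped at z≈31, so the stop is reached. Releasing.

```bash
python3 -m jog '[[0,0,-1,0,0,0,0],[0,0,-1.5,0,0,0,0],[0,0,-2.5,0,0,0,0],[0,0,-4,0,0,0,0],[0,0,-4,0,0,0,65],[0,0,-4,0,0,0,65],[0,0,-4,0,0,0,65],[0,0,-3,0,0,0,65]]'
python3 - <<'E'
from h import *
print(monitor.read_state()["eef_pos"])
c=grab("wrist")["color"]; cv2.imwrite("pics/wrist2.png",c)
c=grab("scene")["color"][150:270,130:290]; cv2.imwrite("pics/scene2.png",cv2.resize(c,None,fx=4,fy=4))
E
```

```text
clock: 4.6
eef_pos: [517.7, -369.7, 268.7]
eef_rot: [3.141, -0.002, -0.075]
wrist_force: [-0.0, -0.6, 1.7]
finger_gap: 28.7
[ 517.66942745 -369.66170304  268.73925549]
```

View pics/wrist2.png

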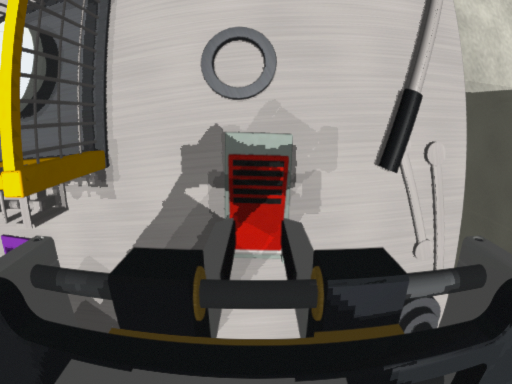

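View pics/scene2.png

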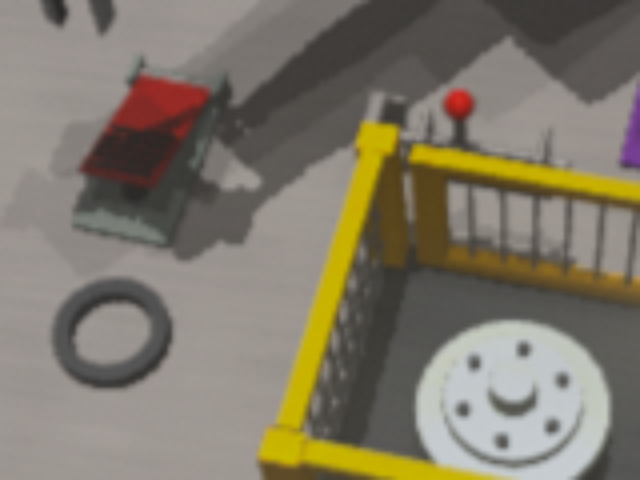

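The pedal is back up to its rest pose (scene crop toe at (90,170), same as at the start). Moving over to the knob.

```bash
python3 -m jog '[[-0.1,-4,-1,0,0,0,65],[-0.1,-4,0,0,0,0,65],[-0.1,-4,0,0,0,0,65],[-0.1,-4,0,0,0,0,65],[-0.1,-4,0,0,0,0,65],[-0.2,-4,0,0,0,0,65],[-0.2,-4,0,0,0,0,65],[-0.2,-4,0,0,0,0,65]]'; python3 -m jog '[[0,-0.8,0,0,0,0,65],[0,0,0,0,0,0,65],[0,0,0,0,0,0,65]]'
python3 - <<'E'
from h import *
print(monitor.read_state()["eef_pos"])
c=grab("wrist")["color"]; cv2.imwrite("pics/wrist3.png",c)
for n in("scene","top"):
    c=grab(n); m=red(c["color"]); k,l,s,ce=cv2.connectedComponentsWithStats(m)
    print(n,[(s[i].tolist(),ce[i].round(1).tolist()) for i in range(1,k) if s[i][4]>8])
E
```

```text
clock: 5.5
eef_pos: [530.3, -48.2, 274.8]
eef_rot: [-3.142, 0.001, -0.075]
wrist_force: [1.3, 0.3, 0.4]
finger_gap: 61.5
clock: 5.8
eef_pos: [531.4, -42.7, 275.1]
eef_rot: [3.141, 0.001, -0.076]
wrist_force: [1.0, -0.3, 0.1]
finger_gap: 61.2
[531.44793301 -42.68943495 275.08740953]
scene [([151, 169, 31, 27, 297], [168.9, 179.3]), ([242, 174, 6, 6, 25], [244.3, 176.1]), ([422, 246, 40, 43, 689], [442.3, 271.3])]
top [([49, 135, 34, 41, 500], [66.5, 150.8]), ([339, 192, 24, 42, 465], [349.8, 220.5]), ([362, 197, 3, 10, 12], [363.3, 201.5])]
```

View pics/wrist3.png

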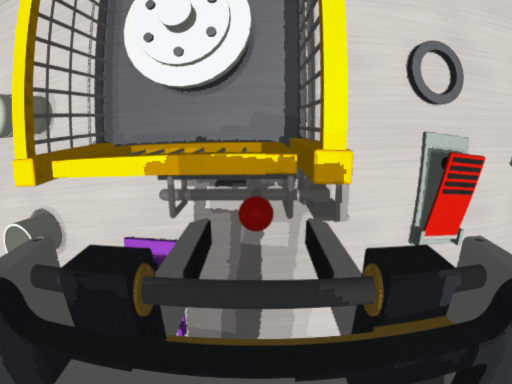

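Run:
```python
from h import *
from scipy.spatial.transform import Rotation as R
c=grab("wrist"); st=monitor.read_state()
m=red(c["color"]); k,l,s,ce=cv2.connectedComponentsWithStats(m)
b=[i for i in range(1,k) if abs(ce[i][0]-256)<30 and s[i][4]>100]; u,v=ce[b[0]]
q=np.array([u-c["cx"],v-c["cy"]]); r=np.linalg.norm(q); th=r/c["fx"]
d=np.r_[q/r*np.sin(th),np.cos(th)]; T=c["tool_from_camera"]
Rt=R.from_euler("xyz",st["eef_rot"]).as_matrix()
d=Rt@T[:3,:3]@d; o=st["eef_pos"]+Rt@T[:3,3]
print(u,v,o+d*(231.5-o[2])/d[2])
```

```text
255.06347438752783 213.5055679287305 [530.94790205 -40.19250439 231.5       ]
```

```bash
python3 -m jog '[[0,-0.1,2,0,0,0,65],[0,0,2,0,0,0,65],[0,0,1.5,0,0,0,65],[0,0,0.8,0,0,0,65],[0,0,0,0,0,0,65],[0,0,0,0,0,0,65]]'
python3 - <<'E'
from h import *
cv2.imwrite("pics/wrist4.png",grab("wrist")["color"])
E
```

```text
clock: 6.6
eef_pos: [531.9, -41.0, 213.1]
eef_rot: [3.142, -0.001, -0.076]
wrist_force: [0.3, -0.1, -0.2]
finger_gap: 61.2
```

View pics/wrist4.png

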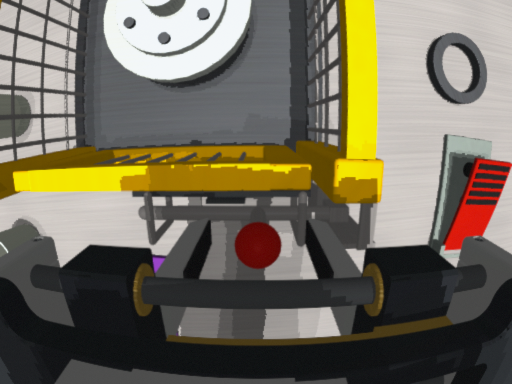

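The knob (258,245) sits centred between the open fingers. Lowering 2 mm and closing.

```bash
python3 -m jog '[[0,0,0.2,0,0,0,20],[0,0,0,0,0,0,15],[0,0,0,0,0,0,15],[0,0,0,0,0,0,15],[0,0,0,0,0,0,15],[0,0,0,0,0,0,15]]' 35
```

```text
clock: 7.25
eef_pos: [531.7, -40.8, 210.6]
eef_rot: [3.141, -0.0, -0.075]
wrist_force: [0.2, -0.8, 0.8]
finger_gap: 26.3
```

```bash
python3 -m jog '[[0,0,-0.5,0,0,0,0],[0,0,-0.5,0,0,0,0],[0,0,-0.5,0,0,0,0],[0,0,-0.5,0,0,0,0],[0,0,0,0,0,0,0],[0,0,0,0,0,0,0]]'
python3 - <<'E'
from h import *
cv2.imwrite("pics/wrist5.png",grab("wrist")["color"])
c=grab("scene")["color"][150:270,130:290]; cv2.imwrite("pics/scene5.png",cv2.resize(c,None,fx=4,fy=4))
E
```

```text
clock: 7.85
eef_pos: [531.7, -40.8, 230.5]
eef_rot: [3.142, -0.0, -0.075]
wrist_force: [0.4, -1.7, -1.9]
finger_gap: 26.2
```

View pics/wrist5.png

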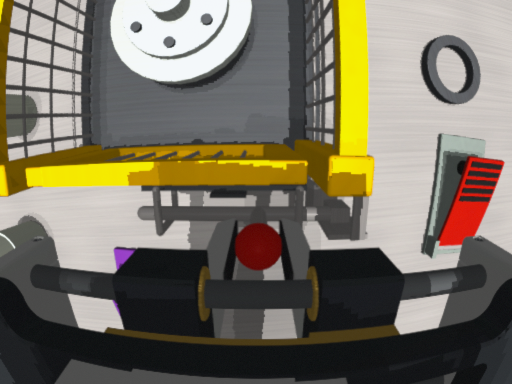

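View pics/scene5.png

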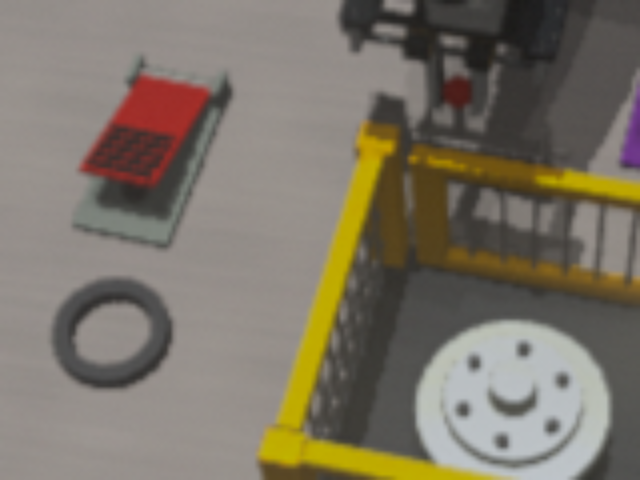

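The knob rose with the fingers (force changed by about -2.7 N, the bolt's weight). Drawing along the gate now.

```bash
python3 -m jog '[[0,-0.5,0,0,0,0,0],[0,-0.5,0,0,0,0,0],[0,-0.3,0,0,0,0,0],[0,0,0,0,0,0,0]]';python3 -m jog '[[0,-0.5,0,0,0,0,0],[0,-0.5,0,0,0,0,0],[0,0,0,0,0,0,0]]'
```

```text
clock: 8.35
eef_pos: [532.7, -27.1, 230.4]
eef_rot: [-3.141, 0.0, -0.075]
wrist_force: [-0.1, 0.3, -2.4]
finger_gap: 26.4
clock: 8.65
eef_pos: [533.4, -17.2, 230.5]
eef_rot: [-3.141, -0.0, -0.075]
wrist_force: [-0.5, 0.5, -1.4]
finger_gap: 26.3
```

```bash
python3 -m jog '[[0,-0.6,0,0,0,0,0],[0,-0.6,0,0,0,0,0],[0,-0.6,0,0,0,0,0],[0,0,0,0,0,0,0]]';python3 -m jog '[[0,-0.5,0,0,0,0,0],[0,-0.4,0,0,0,0,0],[0,0,0,0,0,0,0],[0,0,0,0,0,0,0]]'
python3 - <<'E'
from h import *
cv2.imwrite("pics/wrist6.png",grab("wrist")["color"])
c=grab("scene")["color"][150:270,130:290]; cv2.imwrite("pics/scene6.png",cv2.resize(c,None,fx=4,fy=4))
E
```

```text
clock: 9.05
eef_pos: [534.8, 1.0, 230.4]
eef_rot: [-3.141, 0.0, -0.074]
wrist_force: [-0.1, 1.0, -2.8]
finger_gap: 26.6
clock: 9.45
eef_pos: [535.4, 9.4, 230.4]
eef_rot: [-3.141, 0.0, -0.075]
wrist_force: [0.2, 1.7, -1.8]
finger_gap: 26.2
```

View pics/wrist6.png

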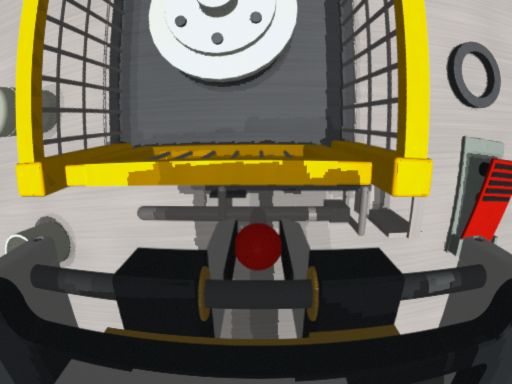

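View pics/scene6.png

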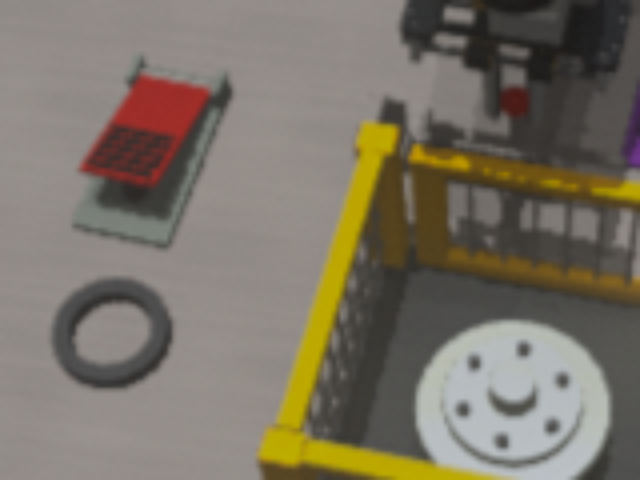

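Bolt drawn about 50 mm (knob now at world y≈9, cheek cleared: hook visible right of centre at (365,205)). Next, swinging the gate along its arc while turning the tool with it.

```bash
python3 -m jog '[[-0.43,-0.09,0,0,0,0.025,0],[-0.43,-0.09,0,0,0,0.025,0],[0,0,0,0,0,0,0]]'; python3 -m jog '[[-0.87,-0.2,0,0,0,0.05,0],[-0.87,-0.2,0,0,0,0.05,0],[0,0,0,0,0,0,0],[0,0,0,0,0,0,0]]'
python3 - <<'E'
from h import *
cv2.imwrite("pics/wrist7.png",grab("wrist")["color"])
E
```

```text
clock: 9.85
eef_pos: [526.7, 11.7, 230.7]
eef_rot: [-3.142, -0.0, -0.127]
wrist_force: [3.1, 0.8, -0.9]
finger_gap: 26.3
clock: 10.25
eef_pos: [510.7, 17.9, 230.7]
eef_rot: [3.141, -0.001, -0.224]
wrist_force: [2.6, -1.2, -1.7]
finger_gap: 26.4
```

View pics/wrist7.png

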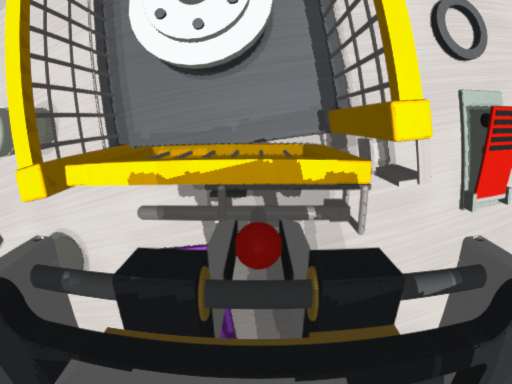

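The gate is opening with the tool: its free edge (370,170) has come away from the keeper post. Continuing to about 0.36 rad.

```bash
python3 -m jog '[[-0.87,-0.2,0,0,0,0.05,0],[-0.87,-0.2,0,0,0,0.05,0],[-0.87,-0.2,0,0,0,0.05,0],[-0.87,-0.2,0,0,0,0.05,0],[0,0,0,0,0,0,0],[0,0,0,0,0,0,0],[0,0,0,0,0,0,0],[0,0,0,0,0,0,0]]'
python3 - <<'E'
from h import *
cv2.imwrite("pics/wrist8.png",grab("wrist")["color"])
cv2.imwrite("pics/top8.png",cv2.resize(grab("top")["color"][80:280,130:390],None,fx=3,fy=3))
cv2.imwrite("pics/scene8.png",cv2.resize(grab("scene")["color"][140:320,130:390],None,fx=3,fy=3))
print(monitor.read_state())
E
```

```text
clock: 11.1
eef_pos: [479.9, 35.8, 230.4]
eef_rot: [3.141, -0.0, -0.425]
wrist_force: [2.5, -2.9, -1.6]
finger_gap: 26.4
{'clock': 11.25, 'joints': array([-1.30447340e-03,  1.25347636e-01,  1.67360754e+00, -1.26020010e-04,
        1.34274598e+00,  1.99447353e+00]), 'qd': array([ 0.00156224, -0.00291291,  0.00328427, -0.0003263 ,  0.00151741,
        0.00288079]), 'effort': array([  1.4339247 , -44.1712296 , -35.32608747,   0.72370498,
         0.66277038,  -0.05277685]), 'eef_pos': array([479.70312595,  35.94104838, 230.3792369 ]), 'eef_rot': array([ 3.14143615e+00,  4.84442115e-05, -4.24953186e-01]), 'wrist_force': array([ 3.18308631, -2.5154759 , -1.53862102]), 'moment': array([-0.52501999, -0.48666621,  0.02302145]), 'finger_gap': 26.24273764218251}
```

View pics/wrist8.png

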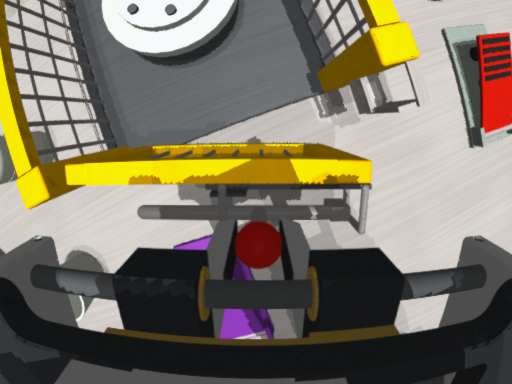

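View pics/scene8.png

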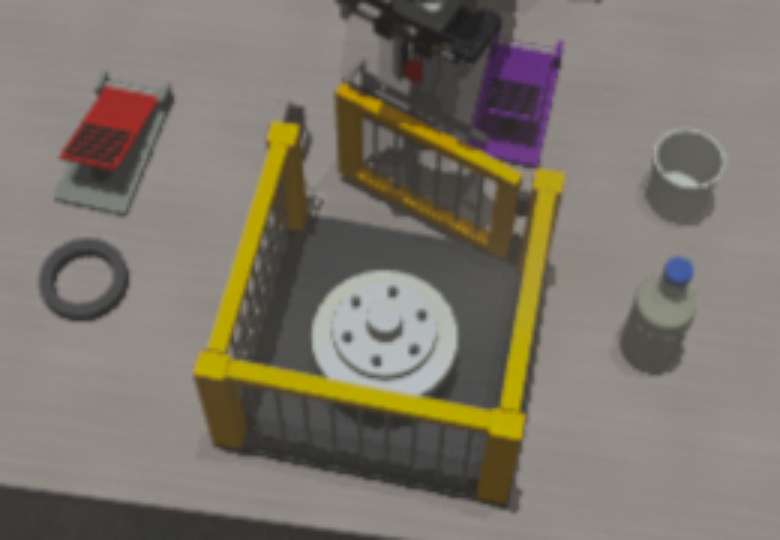

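View pics/top8.png

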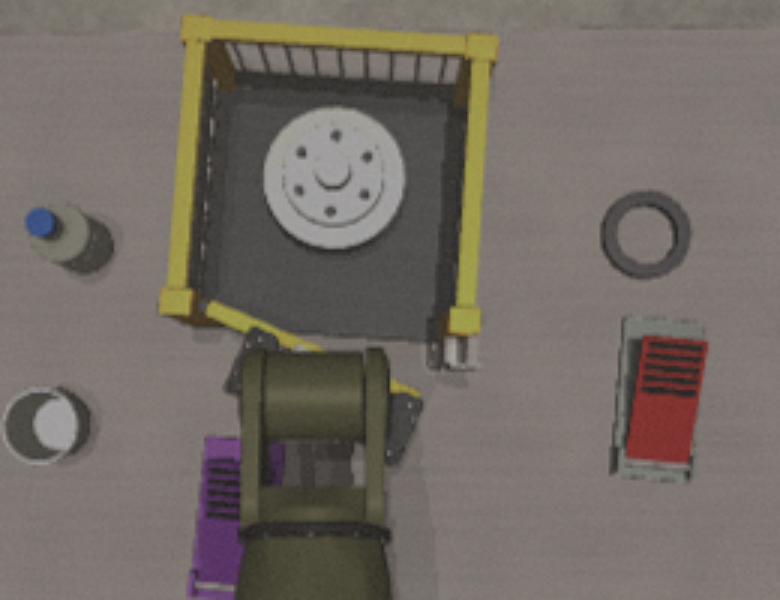

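The leaf stands open at about 0.35 rad in all three views, level with the tool in the wrist image (free edge at (370,170)). The knob is still held between the fingers, and the spring pulls with about 4 N. The pedal is up and the bystanders haven't moved, so I'm handing in.

Run:
```python
from cell import order, monitor
print(order.sign_off()); s=monitor.read_state(); print(s["clock"],s["eef_pos"],s["eef_rot"],s["wrist_force"],s["finger_gap"])
```

```text
the job is handed in; nothing more can be done
None
the job is handed in; nothing more can be done
```

The job is done and handed in at about 11 s of the 61 s. Sign-off gave no verdict.

- **Pedal:** I pressed it down until the force jumped from 9 to 35 N at a fingertip height of about 30 mm, which is its stop. I then let it go, and the scene and wrist images showed it back up.
- **Bolt:** I gripped the red knob at 35 N, lifted it 20 mm and drew it about 50 mm. The wrist force stayed under about 3 N throughout, so the bolt was not forced against the keeper.
- **Gate:** I swung it open to about 0.35 rad and handed in while still holding the knob. The tool had turned from -0.075 to -0.425 rad, and the leaf looked level with it in the wrist image. The knob's distance from the hinge also put the bolt about 51 mm drawn.
- **Last checks:** The arm was at rest with the spring pulling at about 4 N. The pedal was up, and the tub, bottle and ring gear looked undisturbed.

No check failed or disagreed. I did not measure the gate angle or bolt travel directly: both come from the tool pose and the images. The state reading I meant to print after sign-off came back empty, so there is none from the final second.

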